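# Find the bookend with the loose weight

## Robot

A 6-joint arm with a two-finger parallel gripper is mounted at the origin on the work surface. World frame = base frame: x ahead of the robot, y to its left, z up, the work surface at z = 0. Lengths are in m, angles in degrees, forces in N, time in s.
With the tool pointing down it reaches from about 0.3 to 0.75 m from the base axis. Payload 8.5 kg.
Tool frame: the origin (TCP) lies midway between the tips of the shut fingers; the grasp point (between the pads) lies 19 mm behind it; y points along the fingers, x is the direction in which the jaws open and shut, and the axes are right-handed (so a half turn about y gives the same grasp; the last joint's range is limited). The gripper opens to 85 mm and grips with 20 to 120 N. Pads are 22 mm wide; open, the fingers measure 114 mm over their backs; the gripper's body (76 mm by 85 mm) begins 54 mm behind the grasp point. The pads swing forward as they close: fully open they stand 13 mm farther back than shut.
Start: joints at [-86.305, 21.807, 74.336, -0, 83.858, -12.336], TCP at [0.152, -0.529, 0.231] pointing down, gripper open.
Joint ranges: [-178.18, 178.18], [-50.72, 133.34], [12.68, 142.11], [-81.47, 261.47], [9.98, 163.14], [-165.26, 165.26]. Speed limits (degrees/s): [136.94, 136.94, 180, 180, 180, 180].

## Interface

Orientations are given as a 3x3 rotation matrix whose columns are the frame's x, y, z axes.
In Python, from rig import env gives the robot as it stands.
- The arm moves only by the tool carry_out, never from a script. Its argument "plan" is a list of rows, each a list of 3 entries, a list of its own where there are three numbers: the shift along the tool's x, y, z in m, then the turn, a rotation vector about the tool's x, y, z in degrees, then the finger opening in m, from 0 to 0.0854. In form: [[[dx, dy, dz], [ax, ay, az], jaw], ...]. A call has 1 to 8 rows; each row shifts and turns the commanded pose from where the row before left it, along the tool's axes as they then stand; what a row does not reach is not made up. A row lasts 1/8 s, in which the tool goes at most 62.5 mm and 10.7 degrees, less where a joint would pass 70% of its speed; a pose out of reach is approached as far as the arm can. A call is refused whole if a number of a shift passes 0.0625 or a number of a turn 10.7, either way. A call with a gripper value outside its range is refused whole. The fingers move at their own pace and stop on an object; "force" is the grip in N (left out, the last holds). Time passes only in rows, so rows that do not move let the fingers close. It gives the time, the measured TCP pose, the force and the opening at its end, in the units of the state.
- env.observe(): the state, without advancing time (a new reading comes with each control period).
- env.get_image(name): name is "scene" or "side" or "wrist"; returns a dict with "image" (480x640x3 uint8, red, green, blue), "vfov" (degrees; the focal length in pixels is half the picture's height over the tangent of half this angle, whatever the lens; pixels are square), "cx", "cy" (the principal point, pixels), "rvec" (rotation vector, rad) and "tvec" (3), from world to camera coordinates, as OpenCV has them; the wrist camera has in their place "tool_from_camera" (4x4, takes a point from camera to tool coordinates, whose origin is the TCP and whose axes are the tool frame's). Camera axes: x right, y down, z forward; pixel columns grow to the right and rows downward; lengths in m; the calibration is good to about 2 mm. A picture is of the moment at which its call begins: read the wrist's pose just before it. There is no depth.
- env.close_job(): hands the job in, once; it reports no verdict.
Trained networks look in a picture, given as the dict that the camera call returned (one of the last four; its "shot" number tells which), for a name from the list of things; names that differ only in an ending like _2 or _b are one class to them, and where a whole thing is asked for, a point or a joint stands for the part that bears it (a point fixed in the world has none). Each returns a list of dicts, best first, with "conf" (0 to 1); they miss things now and then, are a little off and sometimes report something else, mostly with a low value. They report only what shows in the picture. A call takes as long as a camera call. They do not tell look-alikes from the thing itself.
- env.outline_of(target, picture): "mask" (480x640 bool, what is visible of it) and "pixel" ([row, column] in pixels, amid what is visible of it).
The state is a dict: "time_s": time; "q": joint angles; "qvel": joint speeds; "joint_efforts": joint torques, N m; "position": TCP position; "tool_rot": TCP orientation; "ft_force": force on the tool from outside, world axes, zero at the start; "wrist_torque": the same for the moment, N m; "grip_width": finger opening in m.
Only numpy, scipy, OpenCV 4.12 (cv2) and the standard library are available. Lean on these libraries where they do the work, as an engineer would, in place of code of your own. Each camera call takes 0.05 s, during which the arm holds its last target.

## Task

One of the three house-shaped bookends has its steel weight broken loose inside. Find it by feel: pick the houses up in turn, tilting each clear of the bench, well over towards one eave and then the other, until you feel something slide; tilt the last one too, even if it is the only one left. Stand the loose one upright in the plywood repair tray and any sound ones you tried back upright where they stood, setting them down rather than dropping them, and leave the other things on the bench alone.

Things in the scene. Friction and masses are not known exactly. Their poses are not given: they have to be found in the camera images.
- house_a: one of three look-alike bookends: small wooden house, white walls, dark 45-degree roof. Origin: centre of its underside. z up; x across its thickness, between two flat parallel gable faces 54 mm apart (door and windows on the -x face, in 2 mm relief up to 54 mm height); y along its width: 120 mm at the walls, 136 at the eaves (67 mm up). Ridge along x, 135 mm up. All three weigh 0.59 to 0.70 kg.
- house_b: as house_a in look, size and axes. Grip any house from above near the ridge, fingers closing along its x: 30 mm below the ridge the gable is still 60 mm wide along y. In each a 0.30 kg steel weight lies closed in a pocket, its centre 24 mm above the underside; nothing of it can be seen. Two are glued fast, up to 12 mm off the middle along y; one is loose. Names and places do not tell which.
- house_c: as house_a in look, size and axes. The loose weight slides along its house's y, 31 mm either way from the middle, once the house leans more than about 10 degrees towards one eave (turned about its x). Held level again, it stays at the end it slid to: the moment about the house's x then differs by about 0.18 N m from that with the weight at the other end. In a sound house it stays equal.
- tray: the repair tray: low empty open plywood tray, no divisions, fixed to the bench; 240 mm along its x, 190 mm along its y, rim 40 mm high, walls and floor 9 mm thick. Origin: centre of its underside, on the bench. It stands at the left or right of the work area, a board with two sharpening stones on the other side.
- sharpening_board: fixed wooden board 240 mm (x) by 180 mm (y) with two stones on it, 40 mm high in all. Not part of the job. Origin: centre of its underside.
- block_plane: steel block plane, 160 mm long (x), 50 wide, about 45 high; origin: centre of its sole. Bystander.
- mallet: joiner's mallet lying flat: head 85 x 130 x 60 mm high, handle 250 mm pointing along its -x; origin: under the middle of the head. Bystander.
- chisel: bench chisel lying along its x, 255 mm long, 30 mm high, handle to -x; origin: on the bench, about mid length. Bystander.
- glue_bottle: standing plastic glue bottle, 60 mm across, 165 mm high; origin: centre of its underside. Bystander.
- sanding_block: wooden sanding block with a cork sole, 115 (x) x 65 x 38 mm high; origin: centre of its underside. Bystander.
- spray_can: standing spray can, 65 mm across, 195 mm high; origin: centre of its underside. Bystander.
Things that resemble listed ones, but are neither listed nor needed, are in the scene too. Leave any purple or turquoise look-alike of the house_c alone.

How it is judged:
By the outcome, as a careful person would: the job done as asked, in the order asked, and still so for the second after the job is handed in, with the robot touching nothing.
It also fails if it takes over 72 s, if anything falls off the work surface, if the arm or the gripper's body presses on something with over 40 N, if the wrist force passes 120 N, or if a joint passes its speed limit or range.

## Working session

There is one attempt and no reset: what is moved stays moved. The work goes in short steps, Python scripts to look and compute and a tool call to move; the robot and the scene stay as the last step left them, time stands still between calls to the robot, and variables do not carry over. Pictures are saved under pics/ and viewed, and the job is handed in when it is done.

Besides the shell and the picture viewer there is one more tool, called after "Emit:" as name(argument=value, ...), one argument or row to a line, values as JSON. carry_out: Moves the arm, as the interface text tells. Its arguments: {"type":"object","properties":{"plan":{"type":"array","items":{"type":"array"}},"force":{"type":"number"}},"required":["plan"]}

```bash
ls; mkdir -p pics
python3 - <<'E'
from rig import env
import cv2,pickle
o=env.observe(); print(o)
P={}
for n in ["scene","side","wrist"]:
    p=env.get_image(n); P[n]=p
    cv2.imwrite(f"pics/{n}0.png",p["image"][:,:,::-1])
    print(n,{k:v for k,v in p.items() if k!="image"})
pickle.dump((o,P),open("p0.pkl","wb"))
E
```

```text
pics
{'time_s': 0.0, 'q': array([-8.63051674e+01,  2.18392036e+01,  7.43855234e+01, -1.10586972e-03,
        8.38588207e+01, -1.23369368e+01]), 'qvel': array([-0.03982166, -0.00585377, -0.01827155,  0.00935516, -0.09291342,
        0.00360034]), 'joint_efforts': array([-2.46934578e-03, -4.48472893e+01, -2.31277746e+01, -2.72595125e-04,
        4.81253082e-03, -2.95598852e-05]), 'position': array([ 0.15185578, -0.52830318,  0.230724  ]), 'tool_rot': array([[ 2.76172231e-01, -1.13119033e-04,  9.61108155e-01],
       [-9.61107100e-01,  1.45391444e-03,  2.76172099e-01],
       [-1.42860934e-03, -9.99998937e-01,  2.92811289e-04]]), 'ft_force': array([-0.30540522, -0.56673943,  0.23515383]), 'wrist_torque': array([-0.00138287, -0.00088872,  0.04210467]), 'grip_width': 0.08510709147714449}
scene {'vfov': 52.23348483216674, 'cx': 317.0248732619894, 'cy': 227.04460407901104, 'rvec': array([ 2.22319101,  1.18169889, -0.40933695]), 'tvec': array([-0.2825327 , -0.29034025,  1.49743039]), 'shot': 1}
side {'vfov': 50.879480287941476, 'cx': 309.0776512554854, 'cy': 236.61527367800397, 'rvec': array([ 0.58279464, -2.57268296,  1.28395958]), 'tvec': array([0.45842915, 0.15465215, 1.09574458]), 'shot': 2}
wrist {'vfov': 59.02758722576864, 'cx': 322.7964617349081, 'cy': 242.03004672489465, 'tool_from_camera': array([[ 9.99999903e-01,  1.94607445e-04, -3.95896280e-04,
         7.30199546e-04],
       [ 4.37568234e-04, -3.23576142e-01,  9.46202034e-01,
        -1.42440453e-01],
       [ 5.60353692e-05, -9.46202115e-01, -3.23576196e-01,
         8.16513073e-02],
       [ 0.00000000e+00,  0.00000000e+00,  0.00000000e+00,
         1.00000000e+00]]), 'shot': 3}
```

View pics/scene0.png

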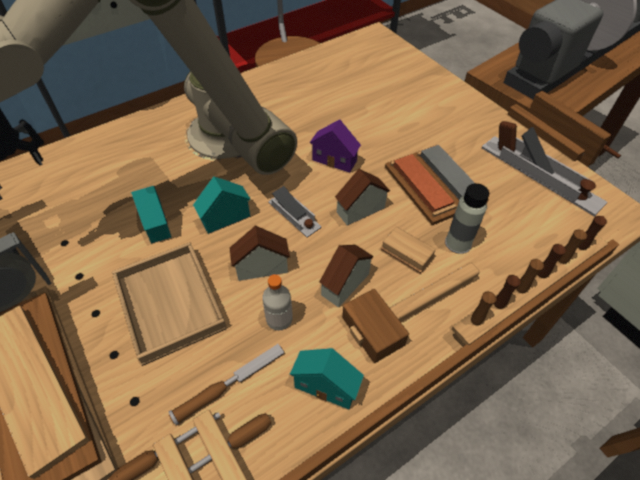

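View pics/side0.png

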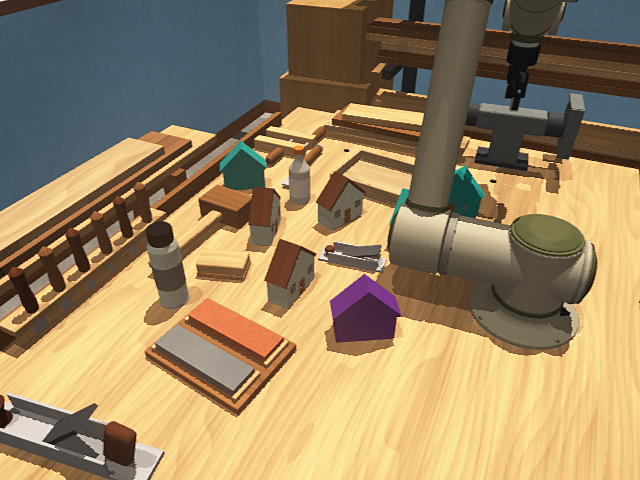

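View pics/wrist0.png

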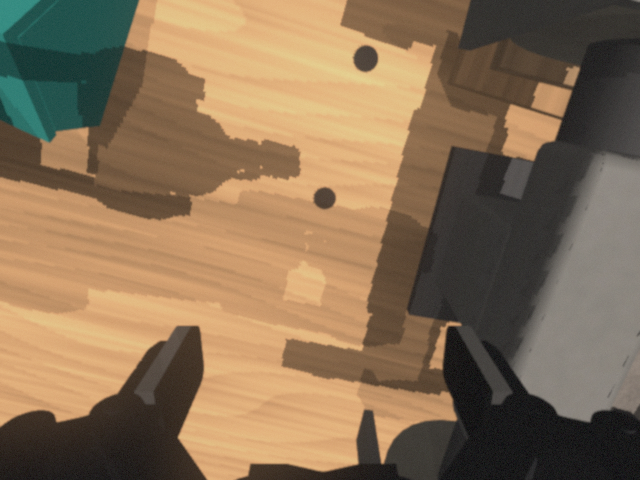

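The scene view shows the three brown-roofed houses at about (260,253), (346,273) and (362,196). The tray is at (170,300) on the robot's right, and the purple and turquoise decoys stand around them. Next I'll get masks and fit the poses.

```bash
cat > h.py <<'E'
import numpy as np, cv2, pickle
from scipy.spatial.transform import Rotation as R
from scipy.optimize import minimize
def cam(p):
    f=240/np.tan(np.radians(p["vfov"])/2)
    K=np.array([[f,0,p["cx"]],[0,f,p["cy"]],[0,0,1]])
    return K,cv2.Rodrigues(np.array(p["rvec"]))[0],np.array(p["tvec"])
def proj(p,X):
    K,Rm,t=cam(p); c=X@Rm.T+t; u=c@K.T; return u[:,:2]/u[:,2:]
def unproj(p,uv,z):
    K,Rm,t=cam(p); d=Rm.T@np.linalg.inv(K)@np.array([uv[0],uv[1],1]); o=-Rm.T@t
    return o+d*(z-o[2])/d[2]
prof=np.array([[-.060,0],[.060,0],[.060,.060],[.068,.067],[0,.135],[-.068,.067],[-.060,.060]])
HOUSE=np.array([[s*.027,a,b] for s in(-1,1) for a,b in prof])
def box(x,y,h): return np.array([[sx*x/2,sy*y/2,z] for sx in(-1,1) for sy in(-1,1) for z in(0,h)])
def place(M,x,y,yaw,z=0):
    c,s=np.cos(yaw),np.sin(yaw)
    return M@np.array([[c,-s,0],[s,c,0],[0,0,1]]).T+[x,y,z]
def sil(p,X,parts):
    m=np.zeros((480,640),np.uint8)
    for q in parts: cv2.fillConvexPoly(m,cv2.convexHull((proj(p,X[q])*16).astype(np.int32)),1,shift=4)
    return m
E
python3 - <<'E'
from rig import env
from h import *
out={}
P={}
for n in ["scene","side"]:
    p=env.get_image(n);P[n]=p
    vis=p["image"].copy()
    for t in ["house_a","tray","block_plane","glue_bottle","spray_can","mallet","sanding_block","chisel"]:
        r=env.outline_of(t,p); out[n,t]=r
        print(n,t,[(round(d["conf"],2),np.round(d["pixel"]).tolist(),int(d["mask"].sum())) for d in r])
pickle.dump((P,out),open("m.pkl","wb"))
print(env.observe()["time_s"])
E
```

```text
scene house_a [(0.95, [372.0, 328.0], 2988), (0.86, [216.0, 151.0], 1322), (0.82, [148.0, 338.0], 1767), (0.8, [197.0, 363.0], 1978), (0.72, [253.0, 258.0], 2377), (0.63, [274.0, 344.0], 2011), (0.63, [204.0, 220.0], 2153)]
scene tray [(0.68, [305.0, 167.0], 8768), (0.22, [252.0, 259.0], 2424)]
scene block_plane [(0.94, [212.0, 293.0], 1120)]
scene glue_bottle [(0.57, [306.0, 278.0], 1246)]
scene spray_can [(0.89, [221.0, 468.0], 1802)]
scene mallet []
scene sanding_block [(0.84, [248.0, 408.0], 1386), (0.2, [305.0, 170.0], 8700)]
scene chisel [(0.69, [387.0, 221.0], 1634), (0.31, [253.0, 260.0], 2416)]
side house_a [(0.82, [167.0, 242.0], 1662), (0.81, [195.0, 469.0], 1148), (0.72, [205.0, 337.0], 1938), (0.72, [198.0, 401.0], 183), (0.65, [273.0, 288.0], 2404), (0.56, [214.0, 267.0], 1540)]
side tray [(0.79, [173.0, 379.0], 2655), (0.57, [259.0, 354.0], 1383)]
side block_plane [(0.69, [256.0, 355.0], 1333)]
side glue_bottle [(0.89, [178.0, 300.0], 973)]
side spray_can [(0.82, [264.0, 166.0], 2609)]
side mallet [(0.72, [211.0, 219.0], 2318), (0.41, [257.0, 354.0], 1328)]
side sanding_block [(0.63, [266.0, 223.0], 1427)]
side chisel [(0.63, [153.0, 310.0], 240)]
1.05
```

```bash
cat > fit.py <<'E'
from h import *
P,out=pickle.load(open("m.pkl","rb"))
def get(n,t,px):
    r=out[n,t]; return min(r,key=lambda d:abs(d["pixel"][0]-px[0])+abs(d["pixel"][1]-px[1]))["mask"].astype(np.uint8)
def iou(a,b): return (a&b).sum()/max(1,(a|b).sum())
def fit(model,parts,ms,z=0,ign=None):
    n0=list(ms)[0]; r,c=np.nonzero(ms[n0]); g=unproj(P[n0],(c.mean(),r.mean()),0.05)
    def cost(v,): 
        X=place(model,v[0],v[1],v[2],z); return -sum(iou(ms[n],sil(P[n],X,parts)) for n in ms)/len(ms)
    best=None
    for yaw in np.radians(np.arange(0,180,15)):
        r=minimize(cost,[g[0],g[1],yaw],method="Nelder-Mead",options=dict(initial_simplex=[[g[0],g[1],yaw],[g[0]+.02,g[1],yaw],[g[0],g[1]+.02,yaw],[g[0],g[1],yaw+.15]],xatol=1e-4,fatol=1e-4))
        if best is None or r.fun<best.fun: best=r
    return best
if __name__=="__main__":
    for nm,a,b in [("H1",(253,258),(205,337)),("H2",(274,344),(214,267)),("H3",(197,363),(273,288)),("purple",(148,338),None),("teal1",(204,220),None),("teal2",(372,328),(167,242))]:
        ms={"scene":get("scene","house_a",a)}
        if b: ms["side"]=get("side","house_a",b)
        for sub in [ms]+[{k:ms[k]} for k in ms if len(ms)>1]:
            r=fit(HOUSE,[slice(0,14)],sub); print(nm,list(sub),np.round(r.x[:2],4),round(np.degrees(r.x[2])%180,1),round(r.fun,3))
    T=box(.24,.19,.04); r=fit(T,[slice(0,8)],{"scene":get("scene","tray",(305,167))}); print("tray",np.round(r.x[:2],4),np.degrees(r.x[2])%180,r.fun)
    for t,bx,a,b in [("block_plane",(.16,.05,.045),(212,293),(256,355)),("glue_bottle",(.06,.06,.165),(306,278),(178,300)),("spray_can",(.065,.065,.195),(221,468),(264,166)),("sanding_block",(.115,.065,.038),(248,408),(266,223)),("chisel",(.255,.025,.03),(387,221),None)]:
        ms={"scene":get("scene",t,a)}
        if b: ms["side"]=get("side",t,b)
        r=fit(box(*bx),[slice(0,8)],ms); print(t,np.round(r.x[:2],3),round(np.degrees(r.x[2])%180),round(r.fun,3))
    print("mallet head",unproj(P["scene"],(375,320),.06),"handle end",unproj(P["scene"],(476,270),.03))
E
python3 fit.py
```

```text
H1 ['scene', 'side'] [ 0.4917 -0.1562] 160.0 -0.916
H1 ['scene'] [ 0.4955 -0.156 ] 153.2 -0.912
H1 ['side'] [ 0.489  -0.1512] 161.5 -0.951
H2 ['scene', 'side'] [ 0.6418 -0.0132] 21.0 -0.901
H2 ['scene'] [ 0.6476 -0.0153] 20.2 -0.915
H2 ['side'] [ 0.64   -0.0128] 20.7 -0.944
H3 ['scene', 'side'] [0.4804 0.1553] 0.7 -0.93
H3 ['scene'] [0.4825 0.156 ] 179.2 -0.947
H3 ['side'] [0.4782 0.1563] 179.9 -0.937
purple ['scene'] [0.2898 0.2061] 116.1 -0.921
teal1 ['scene'] [ 0.3065 -0.1553] 176.4 -0.935
teal2 ['scene', 'side'] [ 0.8217 -0.1926] 122.7 -0.916
teal2 ['scene'] [ 0.823  -0.1937] 123.2 -0.941
teal2 ['side'] [ 0.8173 -0.1923] 130.2 -0.911
tray [ 0.4624 -0.3793] 172.6791284636875 -0.9754956560481176
block_plane [0.393 0.   ] 6 -0.705
glue_bottle [ 0.634 -0.195] 29 -0.601
spray_can [0.7   0.295] 44 -0.764
sanding_block [0.657 0.165] 16 -0.87
chisel [ 0.707 -0.355] 93 -0.69
mallet head [ 0.78074741 -0.03884304  0.06      ] handle end [0.80006017 0.25106989 0.03      ]
```

Run:
```python
from h import *
P,out=pickle.load(open("m.pkl","rb"))
edges=[(i,(i+1)%7) for i in range(7)]; E=edges+[(a+7,b+7) for a,b in edges]+[(i,i+7) for i in range(7)]
be=[(0,1),(2,3),(4,5),(6,7),(0,2),(1,3),(4,6),(5,7),(0,4),(1,5),(2,6),(3,7)]
T=[(HOUSE,E,.4917,-.1562,160),(HOUSE,E,.6418,-.0132,20.8),(HOUSE,E,.4804,.1553,0.3),(box(.24,.19,.04),be,.4624,-.3793,172.7)]
for n,(x,y,w,h) in {"scene":(110,130,320,240),"side":(200,110,320,240)}.items():
    im=cv2.resize(P[n]["image"][y:y+h,x:x+w,::-1],None,fx=2.5,fy=2.5,interpolation=cv2.INTER_CUBIC)
    for M,ed,X,Y,a in T:
        u=(proj(P[n],place(M,X,Y,np.radians(a)))-[x,y]+.5)*2.5
        for i,j in ed: cv2.line(im,tuple(u[i].astype(int).tolist()),tuple(u[j].astype(int).tolist()),(0,255,0),1)
    cv2.imwrite(f"pics/ov_{n}.png",im)
```

```text
(no output)
```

View pics/ov_scene.png

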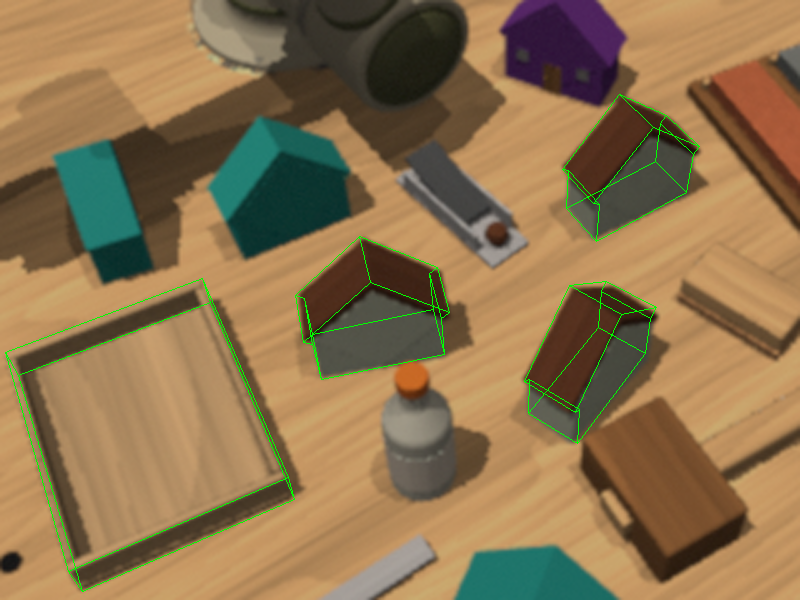

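View pics/ov_side.png

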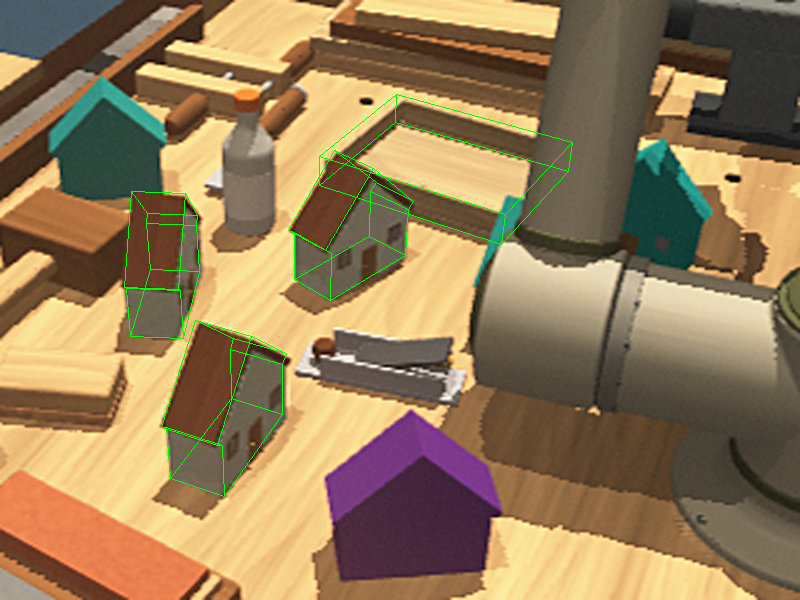

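```bash
cat > mv.py <<'E'
import sys
from h import *
from rig import env
def Rhouse(yaw,tilt=0):  # yaw deg; tool x along house x, y down
    c,s=np.cos(np.radians(yaw)),np.sin(np.radians(yaw))
    return np.array([[c,0,-s],[s,0,c],[0,-1,0]])@R.from_rotvec([np.radians(tilt),0,0]).as_matrix()
def rows(p1,R1,n,start=None,ease=False):
    o=env.observe(); p0,R0=(o["position"],o["tool_rot"]) if start is None else start
    rv=R.from_matrix(R0.T@R1).as_rotvec(); out=[]
    p,Q=p0.copy(),R0.copy()
    for k in range(1,n+1):
        f=k/n
        tp=p0+(p1-p0)*f; TR=R0@R.from_rotvec(rv*f).as_matrix()
        sh=np.round(Q.T@(tp-p),3); tu=np.round(np.degrees(R.from_matrix(Q.T@TR).as_rotvec()),1)
        p=p+Q@sh; Q=Q@R.from_rotvec(np.radians(tu)).as_matrix()
        out.append([sh.tolist(),tu.tolist()])
    print("end",np.round(p,4),"err",np.round(p-p1,4)); 
    for r in out: print(r)
    return p,Q
def st():
    o=env.observe(); R0=o["tool_rot"]
    print("t",o["time_s"],"p",np.round(o["position"],4),"yaw",np.round(np.degrees(np.arctan2(R0[1,0],R0[0,0])),2),"tilt",np.round(np.degrees([R0[0,1],R0[1,1]]),2),"w",round(o["grip_width"],4),"F",np.round(o["ft_force"],2),"M",np.round(o["wrist_torque"],3),"q",np.round(o["q"],1))
    return o
E
python3 - <<'E'
from mv import *
st(); rows(np.array([.492,-.156,.24]),Rhouse(-20),8)
E
```

```text
t 1.05 p [ 0.1519 -0.5286  0.2313] yaw -73.97 tilt [0. 0.] w 0.0852 F [ 0.71 -0.16 -0.73] M [-0.009 -0.001 -0.009] q [-86.3  21.8  74.3   0.   83.9 -12.3]
end [ 0.4918 -0.1554  0.2403] err [-0.0002  0.0006  0.0003]
[[-0.033, -0.001, 0.054], [-0.0, -6.7, -0.0]]
[[-0.027, -0.001, 0.057], [-0.0, -6.8, -0.0]]
[[-0.019, -0.001, 0.06], [-0.0, -6.7, -0.0]]
[[-0.013, -0.001, 0.062], [-0.0, -6.8, -0.0]]
[[-0.005, -0.001, 0.062], [-0.0, -6.7, -0.0]]
[[0.003, -0.002, 0.063], [-0.0, -6.8, -0.0]]
[[0.01, -0.001, 0.063], [-0.0, -6.7, 0.0]]
[[0.016, -0.001, 0.061], [-0.0, -6.8, 0.0]]
```

Run:
```python
from mv import *
rows(np.array([.492,-.156,.24]),Rhouse(-20),12)
```

```text
end [ 0.4918 -0.1556  0.2403] err [-0.0002  0.0004  0.0003]
[[-0.022, -0.001, 0.036], [-0.0, -4.5, -0.0]]
[[-0.019, -0.0, 0.037], [-0.0, -4.5, -0.0]]
[[-0.016, -0.001, 0.039], [-0.0, -4.5, -0.0]]
[[-0.013, -0.001, 0.04], [-0.0, -4.5, -0.0]]
[[-0.01, -0.001, 0.041], [-0.0, -4.5, -0.0]]
[[-0.007, -0.0, 0.041], [-0.0, -4.5, -0.0]]
[[-0.003, -0.001, 0.042], [-0.0, -4.5, -0.0]]
[[-0.0, -0.001, 0.042], [-0.0, -4.5, -0.0]]
[[0.003, -0.001, 0.042], [-0.0, -4.5, -0.0]]
[[0.007, -0.0, 0.042], [-0.0, -4.5, 0.0]]
[[0.009, -0.001, 0.041], [-0.0, -4.5, 0.0]]
[[0.013, -0.001, 0.04], [-0.0, -4.5, 0.0]]
```

Emit:
carry_out(
  plan=[
    [[-0.022,-0.001,0.036],[0,-4.5,0],0.085],
    [[-0.019,0,0.037],[0,-4.5,0],0.085],
    [[-0.016,-0.001,0.039],[0,-4.5,0],0.085],
    [[-0.013,-0.001,0.04],[0,-4.5,0],0.085],
    [[-0.01,-0.001,0.041],[0,-4.5,0],0.085],
    [[-0.007,0,0.041],[0,-4.5,0],0.085],
    [[-0.003,-0.001,0.042],[0,-4.5,0],0.085],
    [[0,-0.001,0.042],[0,-4.5,0],0.085],
  ],
  force=100,
)

```text
time_s: 2.05
position: [0.3793, -0.2796, 0.2375]
tool_rot: [[0.79, 0.0, 0.613], [-0.613, -0.0, 0.79], [0.0, -1.0, -0.0]]
ft_force: [-0.4, 0.0, 0.1]
grip_width: 0.0849
```

Emit:
carry_out(
  plan=[
    [[0.003,-0.001,0.042],[0,-4.5,0],0.085],
    [[0.007,0,0.042],[0,-4.5,0],0.085],
    [[0.009,-0.001,0.041],[0,-4.5,0],0.085],
    [[0.013,-0.001,0.04],[0,-4.5,0],0.085],
    [[0,0,0],[0,0,0],0.085],
    [[0,0,0],[0,0,0],0.085],
  ],
)

```text
time_s: 2.8
position: [0.4916, -0.1558, 0.2402]
tool_rot: [[0.94, -0.0, 0.342], [-0.342, -0.0, 0.94], [-0.0, -1.0, -0.0]]
ft_force: [-0.1, -0.2, 0.0]
grip_width: 0.0849
```

```bash
cat > look.py <<'E'
from mv import *
import fit as F
def wristcam(p,o):
    T=np.eye(4);T[:3,:3]=o["tool_rot"];T[:3,3]=o["position"]
    C=np.linalg.inv(T@np.array(p["tool_from_camera"]))
    q=dict(p); q["rvec"]=cv2.Rodrigues(C[:3,:3])[0].ravel(); q["tvec"]=C[:3,3]; return q
def look(name,guess,model=HOUSE,z=0,cls="house_a"):
    o=st(); p=env.get_image("wrist"); q=wristcam(p,o)
    r=env.outline_of(cls,p); print([(round(d["conf"],2),np.round(d["pixel"]).tolist(),int(d["mask"].sum())) for d in r])
    im=p["image"][:,:,::-1].copy()
    x0=None
    if r:
        u0=proj(q,np.array([[guess[0],guess[1],z+.1]]))[0]
        m=min(r,key=lambda d:np.hypot(d["pixel"][1]-u0[0],d["pixel"][0]-u0[1]))["mask"].astype(np.uint8)
        F.P={"w":q}
        g=np.array([guess[0],guess[1],np.radians(guess[2])])
        def cost(v): return -F.iou(m,sil(q,place(model,*v,z),[slice(0,len(model))]))
        best=None
        for dy in(-.15,0,.15):
            s=np.array([g,g+[.01,0,dy],g+[0,.01,dy],g+[0,0,dy+.08]])
            rr=minimize(cost,g,method="Nelder-Mead",options=dict(initial_simplex=s,xatol=1e-4,fatol=1e-4))
            if best is None or rr.fun<best.fun: best=rr
        x0=best.x; print(name,"fit",np.round(x0[:2],4),round(np.degrees(x0[2]),1),round(best.fun,3))
        cs,_=cv2.findContours(m,cv2.RETR_EXTERNAL,cv2.CHAIN_APPROX_NONE); cv2.drawContours(im,cs,-1,(0,0,255),1)
        for h in (slice(0,7),slice(7,14)):
            cv2.polylines(im,[np.round(proj(q,place(model,*x0,z)[h])).astype(np.int32)],True,(0,255,0),1)
    cv2.imwrite(f"pics/{name}.png",im); return x0
E
python3 - <<'E'
from look import *
look("w_h1",(.4917,-.1562,-20))
E
```

```text
t 2.8 p [ 0.4916 -0.1558  0.2402] yaw -19.99 tilt [-0.02 -0.01] w 0.0849 F [-0.12 -0.2   0.03] M [-0.005 -0.019 -0.036] q [-30.8  18.   78.7  -0.   83.3 -10.8]
[(0.96, [402.0, 99.0], 1104), (0.88, [204.0, 322.0], 13355), (0.72, [17.0, 484.0], 3812), (0.72, [140.0, 632.0], 210), (0.68, [283.0, 104.0], 20479)]
w_h1 fit [ 0.4916 -0.1562] -23.0 -0.949
```

View pics/w_h1.png

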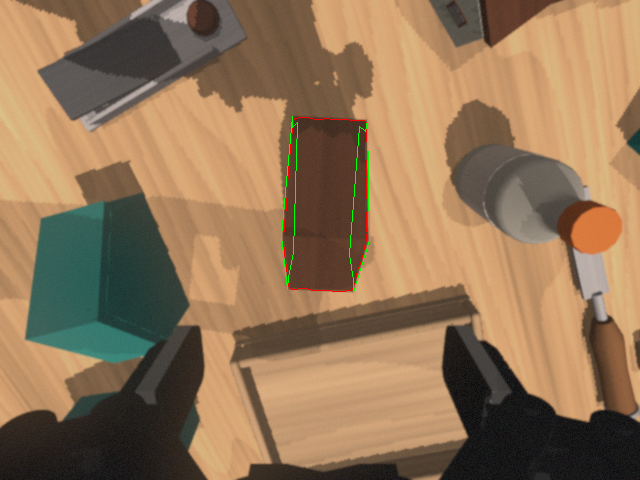

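The wrist view shows the H1 ridge centred near (325,235), with the house turned about 3° from the tool. I'll turn to match and descend.

Emit:
carry_out(
  plan=[
    [[0,0.037,0],[0,3,0],0.085],
    [[0,0.05,0],[0,0,0],0.085],
    [[0,0.05,0],[0,0,0],0.085],
    [[0,0.02,0],[0,0,0],0.085],
    [[0,0,0],[0,0,0],0.04],
    [[0,0,0],[0,0,0],0.04],
    [[0,0,0],[0,0,0],0.04],
    [[0,0,0],[0,0,0],0.04],
  ],
  force=100,
)

```text
time_s: 3.9
position: [0.4925, -0.1564, 0.0848]
tool_rot: [[0.921, 0.003, 0.391], [-0.391, -0.002, 0.921], [0.003, -1.0, -0.001]]
ft_force: [-0.3, -3.0, 8.4]
grip_width: 0.0523
```

Run:
```python
from mv import *
st()
p=env.get_image("scene"); cv2.imwrite("pics/g1.png",cv2.resize(p["image"][130:370,110:430,::-1],None,fx=2.5,fy=2.5))
```

```text
t 3.9 p [ 0.4925 -0.1564  0.0848] yaw -22.99 tilt [ 0.15 -0.12] w 0.0523 F [-0.32 -3.03  8.37] M [-0.218  0.244 -0.065] q [-30.8  27.6  92.2  -0.   60.   -7.8]
```

View pics/g1.png

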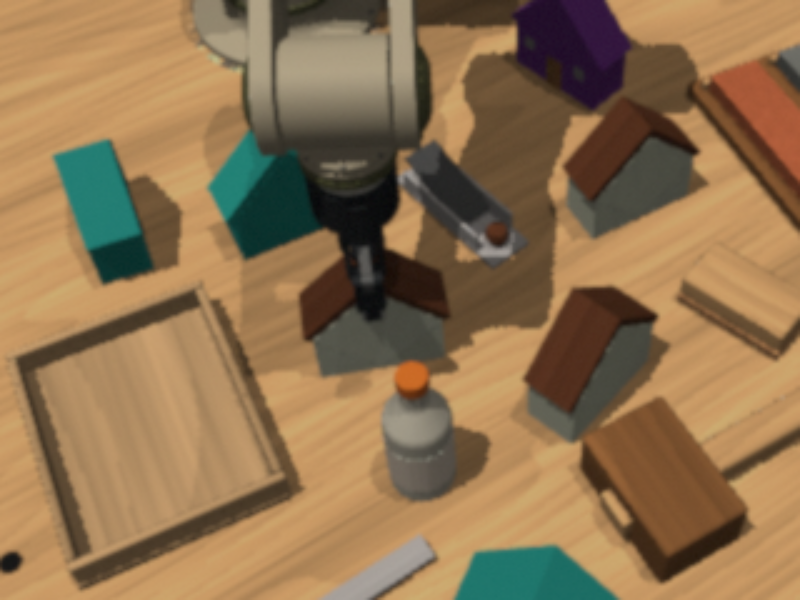

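Emit:
carry_out(
  plan=[
    [[0,-0.01,0],[0,0,0],0.04],
    [[0,-0.03,0],[0,0,0],0.04],
    [[0,-0.04,0],[0,0,0],0.04],
    [[0,-0.04,0],[0,0,0],0.04],
    [[0,0,0],[0,0,0],0.04],
    [[0,0,0],[0,0,0],0.04],
  ],
)

```text
time_s: 4.7
position: [0.4909, -0.155, 0.2016]
tool_rot: [[0.921, -0.003, 0.39], [-0.39, 0.002, 0.921], [-0.003, -1.0, 0.001]]
ft_force: [0.8, -0.1, -6.6]
grip_width: 0.0527
```

```bash
cat > meas.py <<'E'
from mv import *
import sys
def meas(name,n=4):
    o=st(); A=[];Fs=[]
    for k in range(n):
        p=env.get_image("scene"); o=env.observe(); A.append(o["wrist_torque"]);Fs.append(o["ft_force"])
    A=np.array(A); m=A.mean(0); R0=o["tool_rot"]
    cv2.imwrite(f"pics/{name}.png",p["image"][:,:,::-1])
    print("M tool",np.round(R0.T@m,4),"sd",np.round((A@R0).std(0),4),"M world",np.round(m,4),"F",np.round(np.mean(Fs,0),2),"q",np.round(o["q"],1))
meas(sys.argv[1])
E
python3 meas.py h1_lvl0
```

```text
t 4.7 p [ 0.4909 -0.155   0.2016] yaw -22.97 tilt [-0.17  0.11] w 0.0527 F [ 0.81 -0.12 -6.58] M [0.104 0.023 0.049] q [-30.7  19.8  82.7   0.   77.7  -7.8]
M tool [ 0.0496 -0.0001  0.0094] sd [0.0083 0.0454 0.0175] M world [ 0.0493 -0.0107 -0.0001] F [ 0.29 -0.14 -6.66] q [-30.7  19.8  82.6   0.   77.8  -7.8]
```

Emit:
carry_out(
  plan=[
    [[0,0,0],[5,0,0],0.04],
    [[0,0,0],[9,0,0],0.04],
    [[0,0,0],[9,0,0],0.04],
    [[0,0,0],[7,0,0],0.04],
    [[0,0,0],[0,0,0],0.04],
    [[0,0,0],[0,0,0],0.04],
    [[0,0,0],[0,0,0],0.04],
    [[0,0,0],[0,0,0],0.04],
  ],
)

```text
time_s: 5.9
position: [0.492, -0.1551, 0.2036]
tool_rot: [[0.921, 0.195, 0.337], [-0.389, 0.46, 0.798], [0.001, -0.867, 0.499]]
ft_force: [-0.8, -0.3, -6.6]
grip_width: 0.0525
```

```bash
python3 meas.py h1_p30
```

```text
t 5.9 p [ 0.492  -0.1551  0.2036] yaw -22.9 tilt [11.15 26.33] w 0.0525 F [-0.78 -0.34 -6.59] M [-0.773  0.348 -0.02 ] q [-44.8  22.   85.1  27.7  85.6 -27.2]
M tool [-0.9142  0.0267  0.0093] sd [0.0237 0.0106 0.0215] M world [-0.8335  0.3762 -0.0187] F [ 0.13  0.06 -6.51] q [-44.9  22.   85.1  27.7  85.6 -27.2]
```

View pics/h1_p30.png

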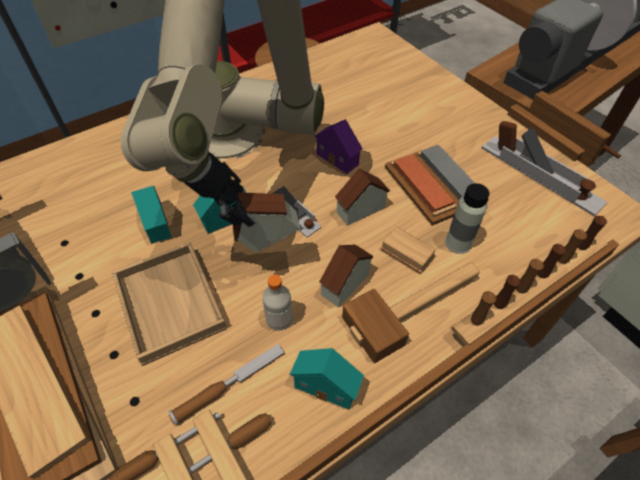

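Emit:
carry_out(
  plan=[
    [[0,0,0],[-7,0,0],0.04],
    [[0,0,0],[-9,0,0],0.04],
    [[0,0,0],[-9,0,0],0.04],
    [[0,0,0],[-5,0,0],0.04],
    [[0,0,0],[0,0,0],0.04],
    [[0,0,0],[0,0,0],0.04],
    [[0,0,0],[0,0,0],0.04],
  ],
)

```text
time_s: 6.98
position: [0.4916, -0.1562, 0.2032]
tool_rot: [[0.92, 0.0, 0.391], [-0.391, 0.001, 0.92], [-0.0, -1.0, 0.001]]
ft_force: [-1.0, 1.0, -6.8]
grip_width: 0.053
```

```bash
python3 meas.py h1_lvl1
```

```text
t 6.975 p [ 0.4916 -0.1562  0.2032] yaw -23.05 tilt [0.   0.07] w 0.053 F [-0.96  0.98 -6.75] M [ 0.043 -0.045  0.049] q [-30.8  19.7  82.5   0.1  77.8  -7.8]
M tool [ 0.0679 -0.0018  0.0007] sd [0.0093 0.0114 0.0177] M world [ 0.0628 -0.0259  0.0018] F [-0.09  0.12 -6.67] q [-30.8  19.7  82.5   0.   77.8  -7.8]
```

Emit:
carry_out(
  plan=[
    [[0,0,0],[-5,0,0],0.04],
    [[0,0,0],[-9,0,0],0.04],
    [[0,0,0],[-9,0,0],0.04],
    [[0,0,0],[-7,0,0],0.04],
    [[0,0,0],[0,0,0],0.04],
    [[0,0,0],[0,0,0],0.04],
    [[0,0,0],[0,0,0],0.04],
    [[0,0,0],[0,0,0],0.04],
  ],
)

```text
time_s: 8.18
position: [0.4917, -0.1562, 0.2036]
tool_rot: [[0.92, -0.195, 0.339], [-0.391, -0.46, 0.797], [0.001, -0.866, -0.499]]
ft_force: [0.5, -0.2, -6.5]
grip_width: 0.0526
```

```bash
python3 meas.py h1_m30
```

```text
t 8.175 p [ 0.4917 -0.1562  0.2036] yaw -23.03 tilt [-11.17 -26.34] w 0.0526 F [ 0.5  -0.23 -6.5 ] M [ 0.777 -0.335 -0.041] q [-16.5  24.2  81.4 -30.3  79.7  13.5]
M tool [ 0.8612  0.0028 -0.017 ] sd [0.055  0.023  0.0172] M world [ 0.7865 -0.3512  0.0063] F [ 0.1  -0.22 -6.68] q [-16.4  24.2  81.4 -30.3  79.7  13.5]
```

Emit:
carry_out(
  plan=[
    [[0,0,0],[7,0,0],0.04],
    [[0,0,0],[9,0,0],0.04],
    [[0,0,0],[9,0,0],0.04],
    [[0,0,0],[5,0,0],0.04],
    [[0,0,0],[0,0,0],0.04],
    [[0,0,0],[0,0,0],0.04],
    [[0,0,0],[0,0,0],0.04],
  ],
)

```text
time_s: 9.25
position: [0.4919, -0.1551, 0.2032]
tool_rot: [[0.921, -0.001, 0.389], [-0.389, -0.001, 0.921], [-0.0, -1.0, -0.001]]
ft_force: [0.0, 0.4, -6.1]
grip_width: 0.0525
```

```bash
python3 meas.py h1_lvl2
```

```text
t 9.25 p [ 0.4919 -0.1551  0.2032] yaw -22.89 tilt [-0.05 -0.05] w 0.0525 F [ 0.05  0.37 -6.06] M [-0.033 -0.001  0.042] q [-30.6  19.7  82.5  -0.1  77.8  -7.7]
M tool [-0.1158 -0.0154 -0.0229] sd [0.0351 0.033  0.0443] M world [-0.1156  0.024   0.0154] F [ 0.01  0.49 -6.6 ] q [-30.7  19.7  82.5  -0.   77.8  -7.7]
```

```bash
python3 meas.py h1_lvl2b
python3 - <<'E'
from rig import env; import cv2
p=env.get_image("side"); cv2.imwrite("pics/h1_side.png",p["image"][:,:,::-1])
E
```

```text
t 9.45 p [ 0.4919 -0.1553  0.2033] yaw -22.93 tilt [-0.01 -0.02] w 0.0529 F [ 0.25 -0.2  -5.99] M [-0.072  0.033  0.008] q [-30.7  19.7  82.5  -0.   77.8  -7.7]
M tool [-0.1268  0.0073  0.0069] sd [0.0284 0.0317 0.0276] M world [-0.1141  0.0558 -0.0073] F [ 0.01  0.4  -6.49] q [-30.7  19.7  82.5  -0.   77.8  -7.8]
```

View pics/h1_side.png

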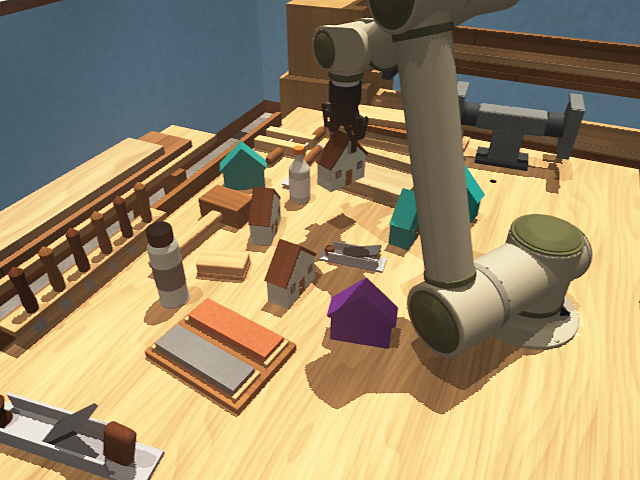

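View pics/h1_lvl2b.png

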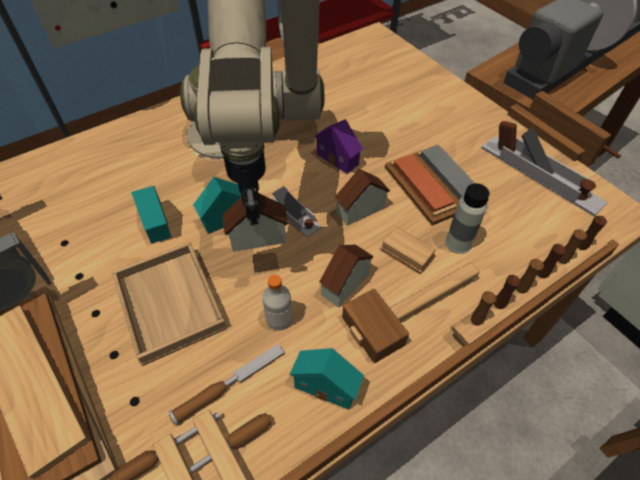

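Run:
```python
from mv import *
import fit as F
o=st(); P={};ms={}
for n,px in (("scene",(225,255)),("side",(162,340))):
    p=env.get_image(n);P[n]=p
    r=env.outline_of("house_a",p); d=min(r,key=lambda d:abs(d["pixel"][0]-px[0])+abs(d["pixel"][1]-px[1])); print(d["pixel"],d["conf"],d["mask"].sum()); ms[n]=d["mask"].astype(np.uint8)
def X(v): # v: x,y,z,yaw,roll about house x at ridge grip height
    return (HOUSE-[0,0,.105])@R.from_euler("x",v[4]).as_matrix().T@R.from_euler("z",v[3]).as_matrix().T+[v[0],v[1],v[2]+.105]
def cost(v): return -sum(F.iou(ms[n],sil(P[n],X(v),[slice(0,14)])) for n in ms)/2
v0=np.array([.4916,-.1560,.1185,np.radians(-23),0]); print(cost(v0))
S=np.vstack([v0]+[v0+np.eye(5)[i]*[.01,.01,.01,.1,.1][i] for i in range(5)])
r=minimize(cost,v0,method="Nelder-Mead",options=dict(initial_simplex=S,xatol=1e-4,fatol=1e-5,maxiter=2000)); print(np.round(r.x[:3],4),np.degrees(r.x[3:]),r.fun)
for n in ms:
    im=P[n]["image"][:,:,::-1].copy(); u=np.round(proj(P[n],X(v0))).astype(np.int32)
    for h in (slice(0,7),slice(7,14)): cv2.polylines(im,[u[h]],True,(0,255,0),1)
    c=u.mean(0).astype(int); cv2.imwrite(f"pics/ovh_{n}.png",cv2.resize(im[c[1]-75:c[1]+75,c[0]-100:c[0]+100],None,fx=4,fy=4))
c,s=np.cos(np.radians(-23)),np.sin(np.radians(-23))
rows(np.array([.4624,-.3793,.203]),Rhouse(-7.3),8)
```

```text
t 9.7 p [ 0.4918 -0.1557  0.2033] yaw -22.97 tilt [-0.   -0.01] w 0.0526 F [-0.29 -0.73 -7.43] M [-0.084  0.022 -0.059] q [-30.7  19.7  82.5  -0.   77.8  -7.8]
[223.7, 261.0] 0.57 2464
[162.0, 337.3] 0.72 2071
-0.8023584445707694
[ 0.4907 -0.1554  0.1153] [-21.27132659   1.61643721] -0.8283590274749826
end [ 0.4627 -0.379   0.2034] err [0.0003 0.0003 0.0004]
[[0.008, 0.0, -0.027], [0.0, -2.0, 0.0]]
[[0.006, 0.0, -0.028], [0.0, -1.9, 0.0]]
[[0.006, 0.0, -0.027], [0.0, -2.0, 0.0]]
[[0.004, 0.0, -0.028], [0.0, -1.9, 0.0]]
[[0.004, 0.0, -0.028], [0.0, -2.0, 0.0]]
[[0.003, 0.0, -0.028], [0.0, -2.0, 0.0]]
[[0.002, 0.0, -0.028], [0.0, -1.9, 0.0]]
[[0.001, 0.0, -0.028], [0.0, -2.0, 0.0]]
```

View pics/ovh_scene.png

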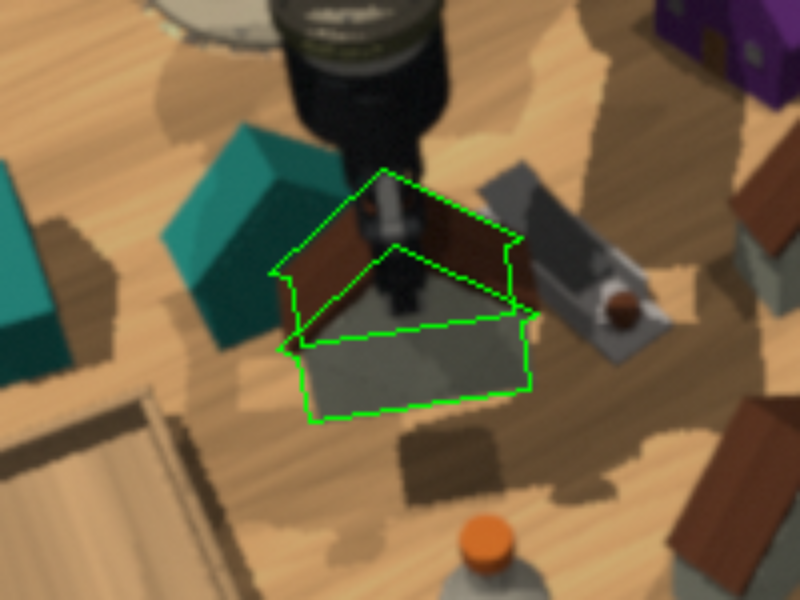

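The overlay shows the held house level and where expected, perhaps 3 mm low. The moment at level went from +0.06 to -0.12 N m, a change of 0.18, so this house is the loose one. Next I'll carry it to the tray.

Emit:
carry_out(
  plan=[
    [[0.008,-0.002,-0.027],[0,-2,0],0.04],
    [[0.006,0,-0.028],[0,-1.9,0],0.04],
    [[0.006,0,-0.027],[0,-2,0],0.04],
    [[0.004,0,-0.028],[0,-1.9,0],0.04],
    [[0.004,0,-0.028],[0,-2,0],0.04],
    [[0.003,0,-0.028],[0,-2,0],0.04],
    [[0.002,0,-0.028],[0,-1.9,0],0.04],
    [[0.001,0,-0.028],[0,-2,0],0.04],
  ],
)

```text
time_s: 10.9
position: [0.4626, -0.38, 0.2052]
tool_rot: [[0.992, -0.0, 0.126], [-0.126, 0.0, 0.992], [-0.0, -1.0, 0.0]]
ft_force: [-0.3, 0.2, -6.0]
grip_width: 0.0528
```

Emit:
carry_out(
  plan=[
    [[0,0,0],[0,0,0],0.04],
    [[0,0.02,0],[0,0,0],0.04],
    [[0,0.03,0],[0,0,0],0.04],
    [[0,0.025,0],[0,0,0],0.04],
    [[0,0.01,0],[0,0,0],0.04],
    [[0,0,0],[0,0,0],0.04],
  ],
)

```text
time_s: 11.65
position: [0.4629, -0.3787, 0.1203]
tool_rot: [[0.992, -0.0, 0.126], [-0.126, 0.001, 0.992], [-0.0, -1.0, 0.0]]
ft_force: [-0.5, -0.8, -6.3]
grip_width: 0.0526
```

```bash
python3 meas.py t1
python3 - <<'E'
from mv import *
from rig import env
p=env.get_image("wrist"); cv2.imwrite("pics/t1w.png",p["image"][:,:,::-1])
E
```

```text
t 11.65 p [ 0.4629 -0.3787  0.1203] yaw -7.26 tilt [-0.01  0.03] w 0.0526 F [-0.46 -0.79 -6.29] M [-0.064  0.056  0.005] q [-50.6  32.1  76.1   0.   71.9 -43.4]
M tool [-0.0986  0.0034 -0.0062] sd [0.0214 0.0296 0.0203] M world [-0.0986  0.0063 -0.0035] F [ 0.26 -0.3  -6.23] q [-50.6  32.   76.    0.   71.8 -43.4]
```

View pics/t1.png

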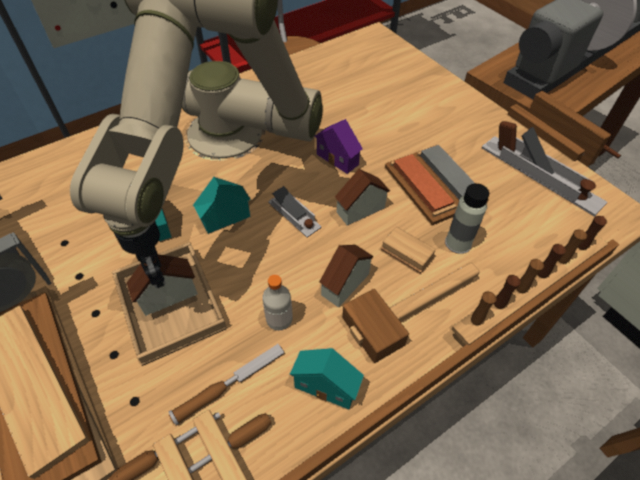

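View pics/t1w.png

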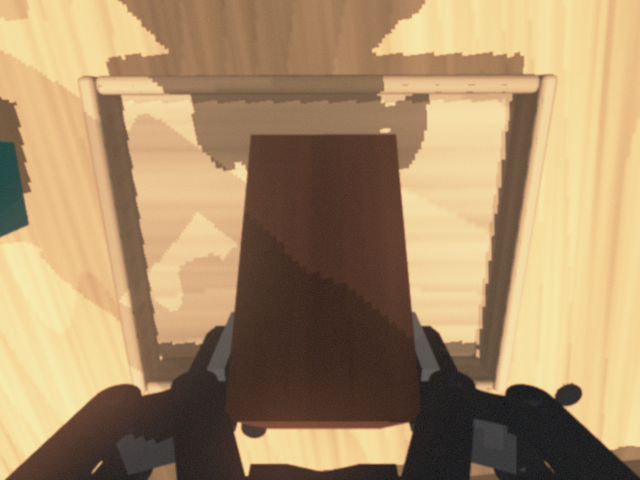

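The wrist view shows the house centred across the tray, roof at (325,280) with the tray walls at columns 100–540. I'll lower it gently.

Emit:
carry_out(
  plan=[
    [[0,0.01,0],[0,0,0],0.04],
    [[0,0.008,0],[0,0,0],0.04],
    [[0,0.004,0],[0,0,0],0.04],
    [[0,0,0],[0,0,0],0.04],
    [[0,0,0],[0,0,0],0.04],
  ],
)

```text
time_s: 12.52
position: [0.4629, -0.3791, 0.0985]
tool_rot: [[0.992, 0.0, 0.127], [-0.127, -0.0, 0.992], [0.0, -1.0, -0.0]]
ft_force: [0.4, -0.5, -6.0]
grip_width: 0.0531
```

Emit:
carry_out(
  plan=[
    [[0,0.002,0],[0,0,0],0.04],
    [[0,0,0],[0,0,0],0.04],
    [[0,0,0],[0,0,0],0.04],
  ],
)

```text
time_s: 12.9
position: [0.4628, -0.379, 0.0964]
tool_rot: [[0.992, 0.0, 0.127], [-0.127, -0.0, 0.992], [0.0, -1.0, -0.0]]
ft_force: [-0.8, 0.6, -6.7]
grip_width: 0.0529
```

Emit:
carry_out(
  plan=[
    [[0,0.001,0],[0,0,0],0.04],
    [[0,0.001,0],[0,0,0],0.04],
    [[0,0,0],[0,0,0],0.04],
  ],
)

```text
time_s: 13.28
position: [0.4628, -0.379, 0.0946]
tool_rot: [[0.992, 0.0, 0.126], [-0.126, -0.0, 0.992], [0.0, -1.0, -0.0]]
ft_force: [-0.6, 1.3, -3.2]
grip_width: 0.0528
```

```bash
python3 meas.py t2
```

```text
t 13.275 p [ 0.4628 -0.379   0.0946] yaw -7.27 tilt [ 0.01 -0.01] w 0.0528 F [-0.56  1.32 -3.18] M [ 0.173  0.237 -0.095] q [-50.6  33.7  77.9  -0.   68.4 -43.4]
M tool [0.1812 0.0484 0.2799] sd [0.041  0.0263 0.013 ] M world [ 0.2151  0.2547 -0.0484] F [-0.82  1.98 -1.18] q [-50.6  33.7  77.9   0.   68.4 -43.4]
```

Emit:
carry_out(
  plan=[
    [[0,0.001,0],[0,0,0],0.04],
    [[0,0,0],[0,0,0],0.04],
    [[0,0,0],[0,0,0],0.04],
  ],
)

```text
time_s: 13.85
position: [0.4629, -0.3788, 0.0945]
tool_rot: [[0.992, 0.0, 0.126], [-0.126, -0.001, 0.992], [0.001, -1.0, -0.0]]
ft_force: [-1.7, 5.0, 7.2]
grip_width: 0.0524
```

Full contact: the force has gone from −6.6 N (hanging) to +7 N. I'll open and retreat straight up.

Emit:
carry_out(
  plan=[
    [[0,0,0],[0,0,0],0.062],
    [[0,0,0],[0,0,0],0.075],
    [[0,0,0],[0,0,0],0.085],
    [[0,0,0],[0,0,0],0.085],
    [[0,-0.02,0],[0,0,0],0.085],
    [[0,-0.04,0],[0,0,0],0.085],
    [[0,-0.05,0],[0,0,0],0.085],
    [[0,-0.05,0],[0,0,0],0.085],
  ],
)

```text
time_s: 14.85
position: [0.4626, -0.3789, 0.2549]
tool_rot: [[0.992, -0.0, 0.127], [-0.127, 0.0, 0.992], [-0.0, -1.0, 0.0]]
ft_force: [0.4, -0.8, -0.8]
grip_width: 0.085
```

Emit:
carry_out(
  plan=[
    [[0,-0.05,0],[0,0,0],0.085],
    [[0,-0.02,0],[0,0,0],0.085],
    [[0,0,0],[0,0,0],0.085],
  ],
)

```text
time_s: 15.22
position: [0.463, -0.3792, 0.3245]
tool_rot: [[0.992, 0.002, 0.127], [-0.127, -0.002, 0.992], [0.002, -1.0, -0.002]]
ft_force: [0.1, -0.2, -0.8]
grip_width: 0.0845
```

Run:
```python
from mv import *
import fit as F
o=st(); P={};ms={}
for n,px in (("scene",(285,165)),("side",(165,385))):
    p=env.get_image(n);P[n]=p; cv2.imwrite(f"pics/end_{n}.png",p["image"][:,:,::-1])
    r=env.outline_of("house_a",p); d=min(r,key=lambda d:abs(d["pixel"][0]-px[0])+abs(d["pixel"][1]-px[1])); print(n,d["pixel"],d["conf"],d["mask"].sum()); ms[n]=d["mask"].astype(np.uint8)
w=env.get_image("wrist"); cv2.imwrite("pics/end_w.png",w["image"][:,:,::-1])
u=proj(P["scene"],place(HOUSE,.4625,-.379,np.radians(-7.3),.009)); print("iou",F.iou(ms["scene"],sil(P["scene"],place(HOUSE,.4625,-.379,np.radians(-7.3),.009),[slice(0,14)])))
```

```text
t 15.225 p [ 0.463  -0.3792  0.3245] yaw -7.27 tilt [ 0.11 -0.13] w 0.0845 F [ 0.1  -0.17 -0.77] M [0.035 0.01  0.018] q [-50.6  24.5  55.    0.  100.4 -43.4]
scene [286.9, 168.0] 0.95 2839
side [161.9, 378.0] 0.65 1290
iou 0.8998079385403329
```

View pics/end_scene.png

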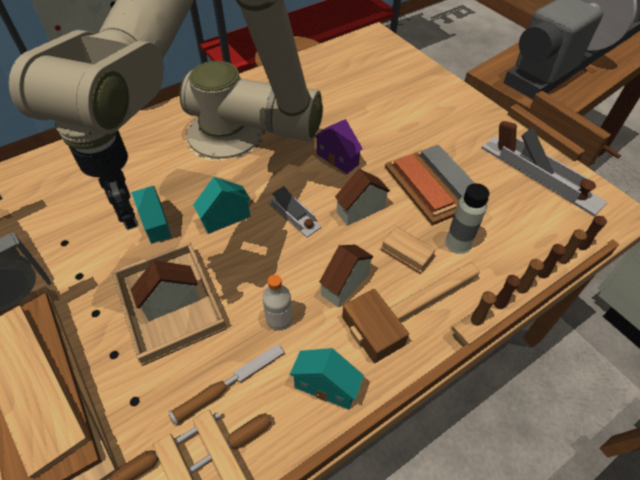

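View pics/end_w.png

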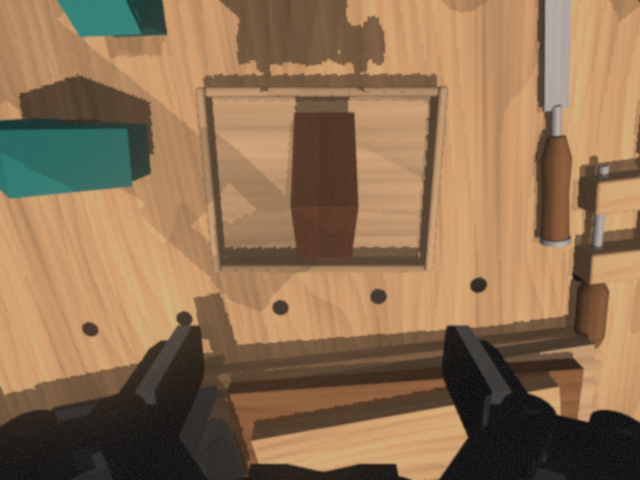

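View pics/end_side.png

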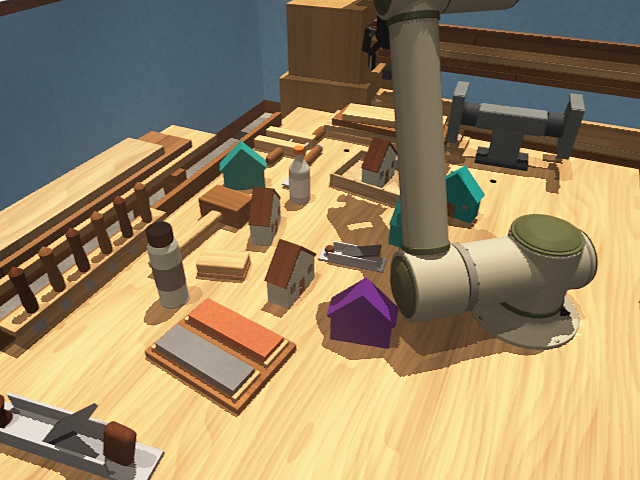

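The house stands upright in the middle of the tray (wrist view about (325,185), scene view about (168,287)). The gripper is well clear and everything else looks unmoved, so I'll hand in.

```bash
python3 -c "
from rig import env
print(env.close_job())"
```

```text
the job is handed in; nothing more can be done
None
```

The first house I picked up, the one nearest the tray, turned out to be the loose one. It now stands upright in the middle of the repair tray.

- **Finding it:** I lifted the house clear of the bench and tilted it about 30° towards each eave. Held level afterwards, its moment about its own x changed from +0.07 to −0.12 N m. That change of about 0.18 to 0.19 matches a sliding weight, and a repeat reading agreed.
- **Setting it down:** I lowered it until the force reading showed full contact, then opened the fingers and moved straight up.
- **Last checks:** All three cameras show it upright inside the tray, and its outline fits the intended pose with 0.90 overlap. By eye, the other two houses, the look-alikes and the bystanders have not moved. I did not need to touch the other two houses.
- **Small disagreement:** While it was held, the camera fit put the house about 3 mm lower and 1.6° more tilted than the arm pose implied. The floor contact height came out within about 1 mm of the arm's figure.
- **Time:** The job took about 15.4 s of the 72 s. `close_job` gave no verdict.

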